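# Pack seven mounted grinding wheels into their round pot

## Robot

A 6-joint arm with a two-finger parallel gripper is mounted at the origin on a cart in front of the work surface, level with it; the furniture and walls round the work are solid. World frame = base frame: x ahead of the robot, y to its left, z up, the work surface at z = 0. Lengths are in m, angles in rad, forces in N, time in s.
With the tool pointing down it reaches from about 0.225 to 0.725 m from the base axis. Payload 3.1 kg.
Tool frame: the origin (TCP) lies at the very end of the fingers, on their centre line; the grasp point (between the pads) lies 19 mm behind it (arm.grip_depth is the distance from the TCP to the grasp point, in m); x points along the fingers, z is the direction in which the jaws open and shut, and the axes are right-handed (so a half turn about x gives the same grasp; the last joint's range is limited). The gripper opens to 85 mm and grips with 20 to 120 N. Pads are 22 mm wide; open, the fingers measure 114 mm over their backs; the gripper's body (76 mm by 85 mm) begins 54 mm behind the grasp point. The pads swing forward as they close: fully open they stand 13 mm farther back than shut.
Start: joints at [-1.32, 0.048, 0.099, 1.622, 0, 1.443], TCP at [0.194, -0.488, 0.231] pointing down, gripper open.
Joint ranges: [-2.91, 2.91], [-0.99, 1.94], [-1.21, 1.42], [-2.12, 2.29], [-1.49, 1.47], [-3.14, 3.14]. Speed limits (rad/s): [2.79, 2.79, 3.14, 3.14, 3.14, 3.14].

## Interface

Orientations are given as a unit quaternion [w, x, y, z].
In Python, from station import arm gives the robot as it stands.
- The arm moves only by the shell command python3 -m handwheel 'ROWS' [OPENING]. ROWS is JSON, a list of rows, each a list of 4 numbers: the shift along the tool's x, y, z in m, then the turn about the tool's x in degrees. In form: [[dx, dy, dz, twist], ...]. A call has 1 to 20 rows; each row is the pose to reach, as a shift and turn from the pose commanded when the call began, along the tool's axes at that moment; what a row does not reach only later rows make up. A row lasts 1/12 s, in which the tool goes at most 41.7 mm and 7.16 degrees, less where a joint would pass 70% of its speed; a pose out of reach is approached as far as the arm can. A call with a gripper value outside its range is refused whole. OPENING is the opening, from -1 (shut) to 1 (fully open), set as the call begins (- or left out, the last holds). The fingers move at their own pace and stop on an object; the grip force is fixed at half the most. Time passes only in rows, so rows that repeat a pose let the fingers close. It gives the time, the measured TCP pose, the force and the opening at its end, in the units of the state.
- arm.read_state(): the state, without advancing time (a new reading comes with each control period).
- arm.capture(name): name is "scene" or "side" or "wrist"; returns the picture (400x640x3 uint8, red, green, blue); there is no depth.
- arm.get_calibration(name): a dict with "intrinsics" (3x3 intrinsics, pixels), "k1" (the pictures are not rectified: a ray, as slopes to the right and down, at radius r is drawn at 1 + k1 r^2 times it, then the intrinsics apply), "rvec" (rotation vector, rad) and "tvec" (3), from world to camera coordinates, as OpenCV has them; the wrist camera has in their place "T_tool_cam" (4x4, takes a point from camera to tool coordinates, whose origin is the TCP and whose axes are the tool frame's). Camera axes: x right, y down, z forward; pixel columns grow to the right and rows downward; lengths in m; the calibration is good to about 2 mm. A picture is of the moment at which its call begins: read the wrist's pose just before it. get_calibration takes no time and is no camera call.
- arm.job_done(): hands the job in, once; it reports no verdict.
Trained networks look in the newest picture that a camera, given by its name, has taken for a name from the list of things; names that differ only in an ending like _2 or _b are one class to them, and where a whole thing is asked for, a point or a joint stands for the part that bears it (a point fixed in the world has none). Each returns a list of dicts, best first, with "confidence" (0 to 1); they miss things now and then, are a little off and sometimes report something else, mostly with a low value. They report only what shows in the picture. A call takes as long as a camera call. They do not tell look-alikes from the thing itself.
- arm.recognise(camera, label): "box" ([left, top, right, bottom] as shares, 0 to 1, of the picture: columns of its width, rows of its height, round what is visible of it).
The state is a dict: "clock": time; "qpos": joint angles; "joint_velocities": joint speeds; "effort": joint torques, N m; "tcp_pos": TCP position; "orientation": TCP orientation; "ft_force": force on the tool from outside, world axes, zero at the start; "torque": the same for the moment, N m; "gripper_width": opening from 0.0 (shut) to 1.0 (fully open).
Only numpy, scipy, OpenCV 4.12 (cv2) and the standard library are available. Lean on these libraries where they do the work, as an engineer would, in place of code of your own. Each camera call takes 0.05 s, during which the arm holds its last target.

## Task

A rusty bolt has strayed into the round pot of mounted grinding wheels and takes up one of their places: lift it out and put it down on the bench well clear of the pot (a hand's breadth from its wall will do). Then pack the two grinding wheels that stand on the bench in with the other five, spindles up, so that all seven stand upright side by side on the pot's floor, one in the middle and six round it. The stones are brittle, so set them down rather than let them fall, and leave the other things on the bench where they are.

Things in the scene. Friction and masses are not known exactly. Their poses are not given: they have to be found in the camera images.
- pot: Shallow round open pot of bare steel, fixed to the bench by two small lugs (opposite each other, reaching 84 mm from the centre, 8 mm high, along its y axis). Bore 124 mm, outside diameter 131 mm over the rim, rim 26 mm above the bench, floor 5 mm above the bench. Origin: centre of its underside, on the bench; z up.
- wheel1_spindle (a point): Mounted grinding wheel (seven alike): reddish-brown stone cylinder, 38 mm diameter, 30 mm high (foot bevelled: 31 mm, widening over 5 mm; top face 33 mm); a steel spindle, 10 mm diameter, stands 45 mm up out of its middle (3 mm collar at its root); 75 mm in all, 90 g. Take it by the spindle. Point: on the axis half-way up the spindle, 52.5 mm above the underside; z is the axis. It stands in the pot at the start, spindle up.
- wheel2_spindle (a point): Mounted grinding wheel like wheel1, point as there. It stands in the pot at the start, spindle up.
- wheel3_spindle (a point): Mounted grinding wheel like wheel1, point as there. It stands in the pot at the start, spindle up.
- wheel4_spindle (a point): Mounted grinding wheel like wheel1, point as there. It stands in the pot at the start, spindle up.
- wheel5_spindle (a point): Mounted grinding wheel like wheel1, point as there. It stands in the pot at the start, spindle up.
- wheel6_spindle (a point): Mounted grinding wheel like wheel1, point as there. It stands on the bench outside the pot at the start, spindle up.
- wheel7_spindle (a point): Mounted grinding wheel like wheel1, point as there. It stands on the bench outside the pot at the start, spindle up.
- bolt_center (a point): Rusty hex bolt standing on its head: head 33 x 29 mm and 13 mm high, below, round shank 20 mm diameter above, 74 mm high in all, 190 g. Take it across the shank. The point lies on its axis 37 mm above the underside of the head. It stands in the pot at the start, in any one of the places among the wheels, the middle one included.
- brass_fitting_center (a point): Bystander: turned brass hose tail standing upright, 42 mm diameter at the foot, 56 mm high; point at its centre.
- tape_measure_center (a point): Bystander: tape measure lying on its side, 76 x 79 x 33 mm; point at its centre.
- weld_magnet_center (a point): Bystander: flat triangular welding magnet, 75 x 85 x 15 mm; point at its centre. The bench top ends at about y = +0.07 (left) and x = 0.27 (near side); for x from 0.42 to 0.66 and y from -0.45 to +0.04 nothing stands on it but the things listed.
There are look-alikes about, which are no part of the job. Leave any blue look-alike of the part that bears wheel5_spindle alone. What is shaped like the part that bears bolt_center but turquoise is not meant.

How it is judged:
At the end, for the whole second after the job is handed in: All seven wheels stand at rest on the pot's floor (spindle point 54 to 60.5 mm above the bench), upright within 0.1 rad, each axis within 48 mm of the pot's: one in the middle, six round it. The bolt rests on the bench, upright or lying, its centre over 100 mm from the pot's axis (horizontal distance between each of wheel1_spindle, wheel2_spindle, wheel3_spindle, wheel4_spindle, wheel5_spindle, wheel6_spindle, wheel7_spindle and pot below 0.048 m and z of wheel1_spindle in the frame of pot between 0.054 and 0.0605 m and angle between each of wheel1_spindle, wheel2_spindle, wheel3_spindle, wheel4_spindle, wheel5_spindle, wheel6_spindle, wheel7_spindle's own z axis and vertical below 0.1 rad and linear speed of each of wheel1, wheel2, wheel3, wheel4, wheel5, wheel6, wheel7, bolt below 0.02 m/s and z of wheel2_spindle in the frame of pot between 0.054 and 0.0605 m and z of wheel3_spindle in the frame of pot between 0.054 and 0.0605 m and z of wheel4_spindle in the frame of pot between 0.054 and 0.0605 m and z of wheel5_spindle in the frame of pot between 0.054 and 0.0605 m and z of wheel6_spindle in the frame of pot between 0.054 and 0.0605 m and z of wheel7_spindle in the frame of pot between 0.054 and 0.0605 m and horizontal distance between bolt_center and pot above 0.1 m and height (world z) of bolt_center between 0 and 0.045 m); the robot touches nothing.
It fails at once if a grinding wheel is let fall: it moves faster than 0.6 m/s while the fingers do not hold it (a fall of about 18 mm) ((linear speed of wheel1 above 0.6 m/s and contact force between the fingers and wheel1 below 0.05 N) or (linear speed of wheel2 above 0.6 m/s and contact force between the fingers and wheel2 below 0.05 N) or (linear speed of wheel3 above 0.6 m/s and contact force between the fingers and wheel3 below 0.05 N) or (linear speed of wheel4 above 0.6 m/s and contact force between the fingers and wheel4 below 0.05 N) or (linear speed of wheel5 above 0.6 m/s and contact force between the fingers and wheel5 below 0.05 N) or (linear speed of wheel6 above 0.6 m/s and contact force between the fingers and wheel6 below 0.05 N) or (linear speed of wheel7 above 0.6 m/s and contact force between the fingers and wheel7 below 0.05 N)).
It fails at once if the brass fitting, tape measure or welding magnet is shifted by more than 30 mm (distance of any of brass_fitting_center, tape_measure_center, weld_magnet_center from where it was at the start of the episode above 0.03 m).
It also fails if it takes over 72 s, if anything falls off the work surface, if the arm or the gripper's body presses on something with over 40 N, if the wrist force passes 120 N, or if a joint passes its speed limit or range.

## Working session

There is one attempt and no reset: what is moved stays moved. The work goes in short steps, Python scripts to look and compute and a shell command to move; the robot and the scene stay as the last step left them, time stands still between calls to the robot, and variables do not carry over. Pictures are saved under pics/ and viewed, and the job is handed in when it is done.

```bash
ls; mkdir -p pics; python3 - <<'E'
from station import arm
import cv2
s=arm.read_state(); print({k:s[k] for k in('clock','tcp_pos','orientation','gripper_width')}, arm.grip_depth)
for n in('scene','side','wrist'):
    im=arm.capture(n); cv2.imwrite(f'pics/{n}0.png',im[:,:,::-1]); print(n,arm.get_calibration(n))
E
```

```text
pics
{'clock': 0.0, 'tcp_pos': array([ 0.19397129, -0.4871849 ,  0.23011295]), 'orientation': array([ 0.58456116,  0.39750257,  0.58579341, -0.39639127]), 'gripper_width': 0.9986328158405084} 0.0187
scene {'intrinsics': array([[516.47316012,   0.        , 310.36735188],
       [  0.        , 516.47316012, 198.77166262],
       [  0.        ,   0.        ,   1.        ]]), 'k1': -0.09599299603146395, 'rvec': array([ 2.16149365, -1.23455857,  0.43617442]), 'tvec': array([-0.45900301,  0.3351604 ,  1.0673261 ])}
side {'intrinsics': array([[420.01580745,   0.        , 316.61585546],
       [  0.        , 420.01580745, 200.06681106],
       [  0.        ,   0.        ,   1.        ]]), 'k1': -0.023345627235203174, 'rvec': array([ 0.44081526, -2.52915988,  1.50653523]), 'tvec': array([0.44947041, 0.26251936, 0.57788856])}
wrist {'intrinsics': array([[278.6624247 ,   0.        , 319.45293744],
       [  0.        , 278.6624247 , 197.92417853],
       [  0.        ,   0.        ,   1.        ]]), 'k1': 0.004326038023765239, 'T_tool_cam': array([[-7.44312393e-05, -2.95761744e-01,  9.55261737e-01,
        -1.42335576e-01],
       [-1.68130460e-05, -9.55261739e-01, -2.95761746e-01,
         7.60219475e-02],
       [ 9.99999997e-01, -3.80747728e-05,  6.61286592e-05,
        -1.16062058e-03],
       [ 0.00000000e+00,  0.00000000e+00,  0.00000000e+00,
         1.00000000e+00]])}
```

View pics/scene0.png

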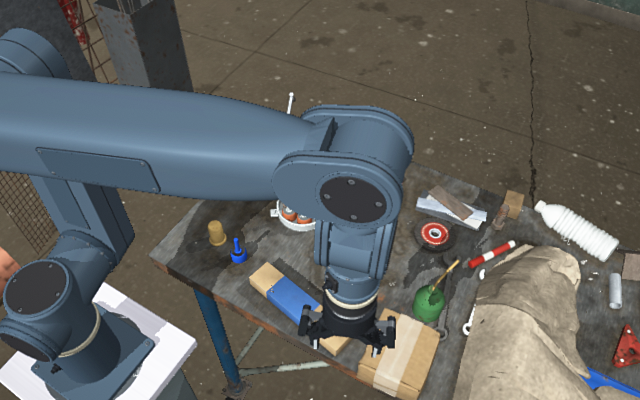

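View pics/side0.png

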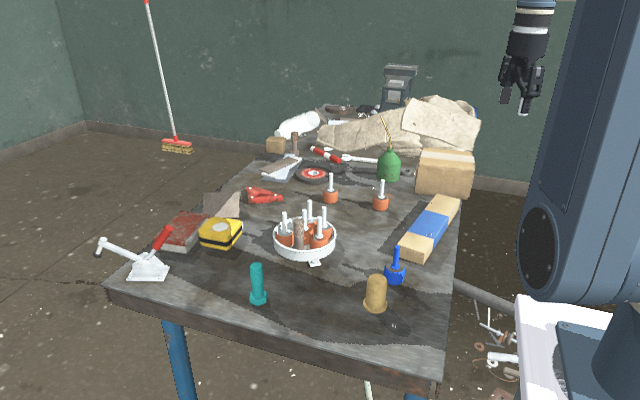

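View pics/wrist0.png

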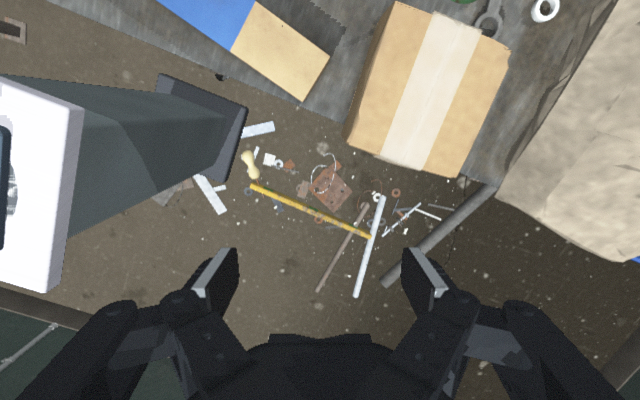

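The side view shows the pot at (304,240) with the wheels and the bolt at (298,235). The two bench wheels are at (330,190) and (380,197). The look-alikes are the blue wheel at (395,268) and the turquoise bolt at (258,285).

```bash
cat > h.py <<'E'
from station import arm
import numpy as np, cv2
from scipy.spatial.transform import Rotation as R
def tool():
    s=arm.read_state(); q=s['orientation']
    T=np.eye(4); T[:3,:3]=R.from_quat([q[1],q[2],q[3],q[0]]).as_matrix(); T[:3,3]=s['tcp_pos']; return T
def cam(n,T=None):
    c=arm.get_calibration(n); K=c['intrinsics']; k=c['k1']
    if n=='wrist':
        W=(tool() if T is None else T)@c['T_tool_cam']; M=np.linalg.inv(W)
    else:
        M=np.eye(4); M[:3,:3]=cv2.Rodrigues(c['rvec'])[0]; M[:3,3]=c['tvec']
    return K,k,M
def unproj(C,px,z):
    K,k,M=C; px=np.atleast_2d(np.array(px,float))
    n=cv2.undistortPoints(px[:,None],K,np.array([k,0,0,0,0.]))[:,0]
    d=np.c_[n,np.ones(len(n))]@M[:3,:3]; o=-M[:3,:3].T@M[:3,3]
    return o+d*((z-o[2])/d[:,2])[:,None]
def proj(C,P):
    K,k,M=C; P=np.atleast_2d(np.array(P,float))
    return cv2.projectPoints(P,cv2.Rodrigues(M[:3,:3])[0],M[:3,3],K,np.array([k,0,0,0,0.]))[0][:,0]
def totool(p,T=None):
    T=tool() if T is None else T
    return T[:3,:3].T@(np.array(p)-T[:3,3])
def save(n,name,crop=None,f=1):
    im=arm.capture(n)[:,:,::-1].copy()
    o=im if crop is None else im[crop[1]:crop[3],crop[0]:crop[2]]
    o=cv2.resize(o,None,fx=f,fy=f,interpolation=cv2.INTER_CUBIC)
    cv2.imwrite(f'pics/{name}.png',o); return im
E
python3 - <<'E'
from h import *
np.set_printoptions(precision=3,suppress=True)
save('side','side1',(230,160,430,320),4)
C=cam('side')
print(tool())
for l in('pot','wheel6_spindle','bolt_center','brass_fitting_center','tape_measure_center','weld_magnet_center'):
    for d in arm.recognise('side',l)[:9]:
        b=np.array(d['box'])*[640,400,640,400]
        print(l,round(d['confidence'],2),b.round(), unproj(C,[(b[0]+b[2])/2,b[3]],0)[0],unproj(C,[(b[0]+b[2])/2,b[1]],0.075)[0])
E
```

```text
[[-0.     0.929  0.37   0.194]
 [ 0.001  0.37  -0.929 -0.487]
 [-1.     0.    -0.002  0.231]
 [ 0.     0.     0.     1.   ]]
pot 0.8 [273. 217. 336. 268.] [ 0.535 -0.094  0.   ] [ 0.559 -0.158  0.075]
wheel6_spindle 0.48 [376. 180. 389. 212.] [ 0.436 -0.359  0.   ] [ 0.446 -0.377  0.075]
bolt_center 0.89 [247. 262. 268. 305.] [0.574 0.029 0.   ] [0.579 0.01  0.075]
bolt_center 0.6 [292. 218. 308. 251.] [ 0.564 -0.144  0.   ] [ 0.565 -0.149  0.075]
brass_fitting_center 0.78 [364. 273. 385. 312.] [ 0.381 -0.024  0.   ] [ 0.388 -0.03   0.075]
tape_measure_center 0.79 [200. 215. 244. 252.] [ 0.711 -0.085  0.   ] [ 0.715 -0.106  0.075]
weld_magnet_center 0.69 [248. 185. 282. 204.] [ 0.716 -0.297  0.   ] [ 0.692 -0.256  0.075]
```

View pics/side1.png

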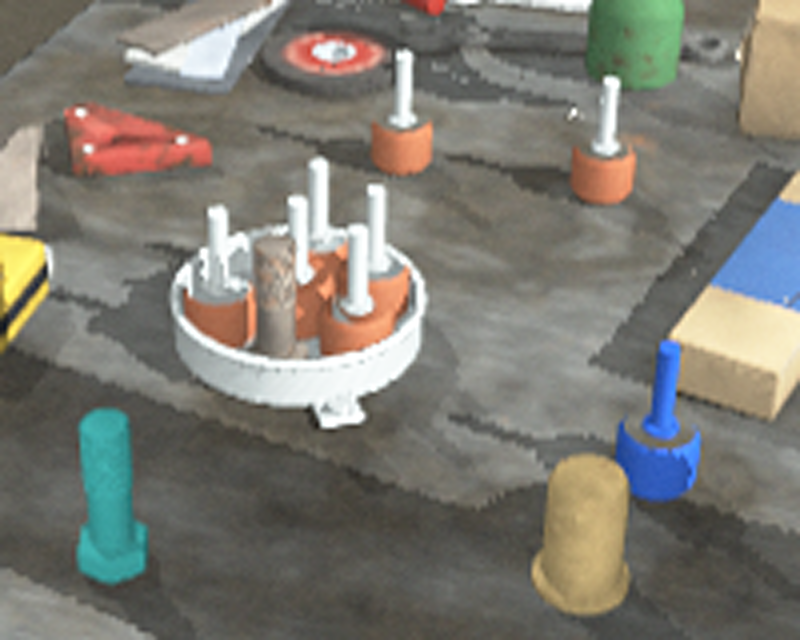

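```bash
python3 -m handwheel '[[0,0.41,-0.2,0],[0,0.41,-0.2,0],[0,0.41,-0.2,0],[0,0.41,-0.2,0],[0,0.41,-0.2,0],[0,0.41,-0.2,0],[0,0.41,-0.2,0],[0,0.41,-0.2,0],[0,0.41,-0.2,0],[0,0.41,-0.2,0],[0,0.41,-0.2,0],[0,0.41,-0.2,0],[0,0.41,-0.2,0],[0,0.41,-0.2,0]]' 1
python3 - <<'E'
from h import *
np.set_printoptions(precision=3,suppress=True)
print(tool(),arm.read_state()['qpos'])
save('wrist','w1')
C=cam('wrist')
for l in('pot','wheel6_spindle','bolt_center','brass_fitting_center','weld_magnet_center'):
    for d in arm.recognise('wrist',l)[:9]:
        b=np.array(d['box'])*[640,400,640,400]
        print(l,round(d['confidence'],2),b.round(), unproj(C,[(b[0]+b[2])/2,(b[1]+b[3])/2],0.02)[0])
E
```

```text
clock: 1.67
tcp_pos: [0.5009, -0.1504, 0.2312]
orientation: [0.585, 0.396, 0.585, -0.397]
ft_force: [-0.6, -0.5, 0.9]
gripper_width: 1.0
[[-0.001  0.929  0.371  0.501]
 [-0.     0.371 -0.929 -0.15 ]
 [-1.    -0.001  0.     0.231]
 [ 0.     0.     0.     1.   ]] [-0.42   0.043  0.094  1.622 -0.001  2.343]
wheel6_spindle 0.69 [439. 246. 478. 294.] [ 0.442 -0.389  0.02 ]
bolt_center 0.82 [175.  40. 231.  74.] [0.577 0.024 0.02 ]
bolt_center 0.73 [313. 108. 340. 135.] [ 0.563 -0.134  0.02 ]
bolt_center 0.48 [343. 116. 374. 149.] [ 0.565 -0.176  0.02 ]
brass_fitting_center 0.71 [191. 201. 231. 244.] [ 0.382 -0.038  0.02 ]
weld_magnet_center 0.97 [505.   1. 583.  88.] [ 0.731 -0.331  0.02 ]
```

View pics/w1.png

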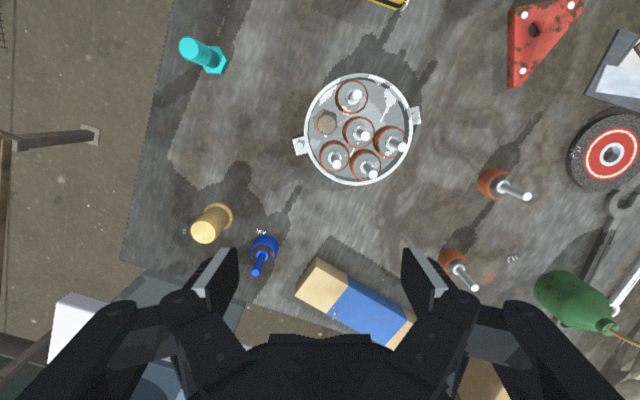

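The wrist view shows the pot at (358,129) and the bolt at (326,122), a brown hex top. The wheels are at (350,97), (358,132), (390,142), (335,157) and (366,167), and the empty place is upper right at about (385,108). The bench wheels are at (495,184) and (455,262). I'll zoom in to confirm.

```bash
python3 - <<'E'
import cv2
im=cv2.imread('pics/w1.png')
cv2.imwrite('pics/w1c.png',cv2.resize(im[60:195,280:440],None,fx=4.4,fy=4.4,interpolation=cv2.INTER_CUBIC))
cv2.imwrite('pics/w1d.png',cv2.resize(im[155:305,425:545],None,fx=4,fy=4,interpolation=cv2.INTER_CUBIC))
E
```

```text
(no output)
```

View pics/w1c.png

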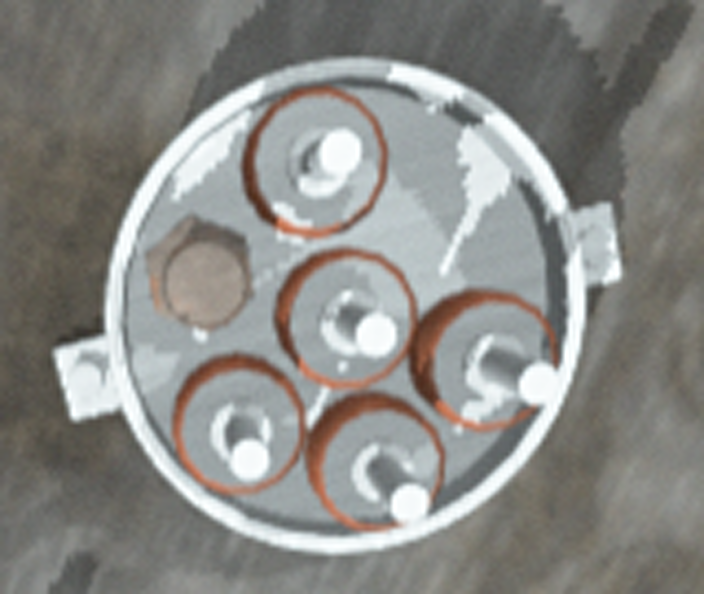

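View pics/w1d.png

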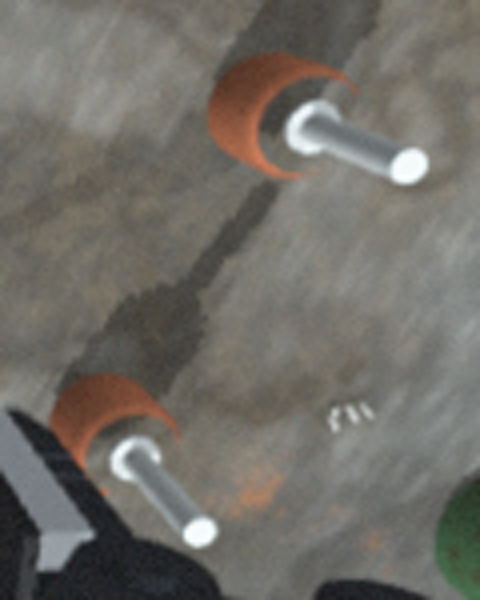

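```bash
python3 - <<'E'
from h import *
np.set_printoptions(precision=4,suppress=True)
C=cam('wrist')
def c(p,f,o): return np.array(p)/f+np.array(o)-0.4
pot=unproj(C,c((345,303),4.4,(280,60)),.026)[0]
lugs=unproj(C,[c((87,378),4.4,(280,60)),c((600,245),4.4,(280,60))],.008)
print('pot',pot,'lugs',lugs,lugs.mean(0))
for n,p,z in(('A',(340,152),.08),('B',(376,332),.08),('C',(538,383),.08),('D',(250,458),.08),('E',(410,502),.08),('bolt',(205,283),.079)):
    w=unproj(C,c(p,4.4,(280,60)),z)[0]; d=w-pot; print(n,w,'rel',d[:2],np.hypot(*d[:2]),np.degrees(np.arctan2(d[1],d[0])))
for n,p in(('W6',(409,166)),('W7',(200,532))):
    print(n,unproj(C,c(p,4,(425,155)),.075)[0])
E
```

```text
pot [ 0.5699 -0.1731  0.026 ] lugs [[ 0.5222 -0.1137  0.008 ]
 [ 0.6114 -0.237   0.008 ]] [ 0.5668 -0.1754  0.008 ]
A [ 0.5998 -0.1508  0.08  ] rel [0.0299 0.0223] 0.037292775780373266 36.74745776485457
B [ 0.5667 -0.1747  0.08  ] rel [-0.0032 -0.0016] 0.0035948746484971397 -154.2361903073444
C [ 0.57   -0.2153  0.08  ] rel [ 0.0001 -0.0422] 0.042192121963749316 -89.88966616141528
D [ 0.5283 -0.1587  0.08  ] rel [-0.0416  0.0145] 0.04403431269605304 160.83485407810988
E [ 0.5327 -0.1992  0.08  ] rel [-0.0372 -0.0261] 0.04544846364977055 -145.01609895802764
bolt [ 0.5622 -0.1333  0.079 ] rel [-0.0077  0.0398] 0.04058030021206316 100.93938853432718
W6 [ 0.572  -0.3713  0.075 ]
W7 [ 0.4471 -0.379   0.075 ]
```

```bash
python3 - <<'E'
from h import *
np.set_printoptions(precision=4,suppress=True)
C=cam('side')
for n,p,z in(('A',(217,210),.08),('B',(298,200),.08),('C',(318,163),.08),('D',(357,230),.08),('E',(376,189),.08),('bolt',(275,242),.079),('W6',(404,54),.075),('W7',(610,81),.075)):
    print(n,unproj(C,np.array(p)/4+[230,160]-.4,z)[0])
C=cam('wrist'); print(unproj(C,[[425,215],[410,320],[325,262],[440,185]],0))
T=tool(); print('bolt in tool',totool([.562,-.134,.046]))
b=save('scene','s1',(150,120,510,350),2.2)
E
```

```text
A [ 0.6006 -0.1519  0.08  ]
B [ 0.5663 -0.1754  0.08  ]
C [ 0.5704 -0.2155  0.08  ]
D [ 0.5286 -0.1578  0.08  ]
E [ 0.5329 -0.1998  0.08  ]
bolt [ 0.5627 -0.1349  0.079 ]
W6 [ 0.5728 -0.3714  0.075 ]
W7 [ 0.4481 -0.3783  0.075 ]
[[ 0.495  -0.3149  0.    ]
 [ 0.3244 -0.3779  0.    ]
 [ 0.372  -0.2101  0.    ]
 [ 0.542  -0.3133  0.    ]]
bolt in tool [0.1855 0.0635 0.0063]
```

View pics/s1.png

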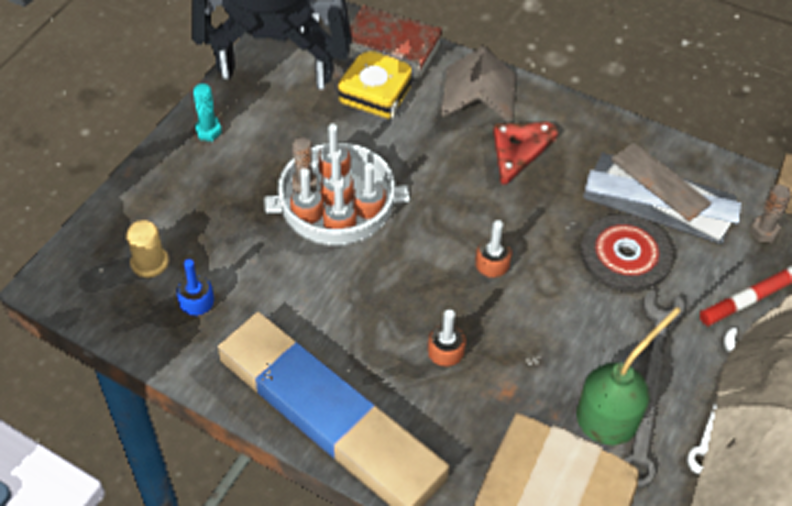

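```bash
python3 -m handwheel '[[0,0.03,0.003,-7],[0,0.0635,0.006,-14],[0.04,0.0635,0.006,-14],[0.08,0.0635,0.006,-14],[0.11,0.0635,0.006,-14],[0.12,0.0635,0.006,-14],[0.12,0.0635,0.006,-14]]' -0.15
python3 - <<'E'
from h import *
np.set_printoptions(precision=4,suppress=True)
T=tool();print(T,arm.read_state()['gripper_width'])
save('wrist','w2',(160,0,480,240),2.4)
C=cam('wrist',T); print(proj(C,[[.5625,-.134,.079]]))
E
```

```text
clock: 2.6
tcp_pos: [0.5593, -0.1318, 0.1072]
orientation: [0.626, 0.323, 0.632, -0.323]
ft_force: [0.3, 0.3, 0.2]
gripper_width: 0.426
[[-0.0078  0.8124  0.583   0.5593]
 [ 0.0028  0.583  -0.8124 -0.1318]
 [-1.     -0.0047 -0.0068  0.1072]
 [ 0.      0.      0.      1.    ]] 0.42550045767246947
[[326.7617 229.6514]]
```

View pics/w2.png

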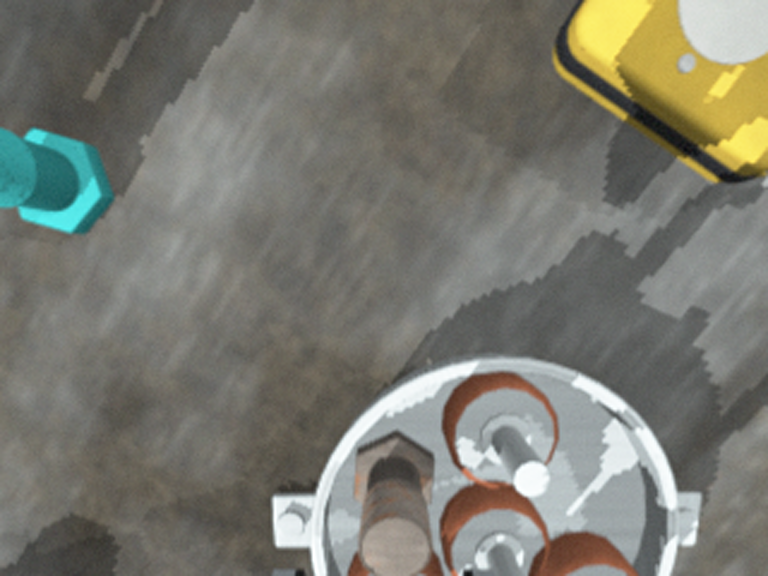

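```bash
python3 -m handwheel '[[0,0.001,0.001,0],[0.01,0.001,0.001,0],[0.02,0.001,0.001,0],[0.03,0.001,0.001,0],[0.04,0.001,0.001,0],[0.05,0.001,0.001,0],[0.06,0.001,0.001,0],[0.065,0.001,0.001,0],[0.065,0.001,0.001,0],[0.065,0.001,0.001,0]]'
python3 - <<'E'
from h import *
np.set_printoptions(precision=4,suppress=True)
print(tool())
save('wrist','w3',(160,100,480,340),2.4)
E
```

```text
clock: 3.48
tcp_pos: [0.5633, -0.1325, 0.0456]
orientation: [0.629, 0.323, 0.63, -0.323]
ft_force: [-0.3, -0.1, 0.3]
gripper_width: 0.422
[[-0.0012  0.812   0.5836  0.5633]
 [ 0.0005  0.5836 -0.812  -0.1325]
 [-1.     -0.0007 -0.0011  0.0456]
 [ 0.      0.      0.      1.    ]]
```

View pics/w3.png

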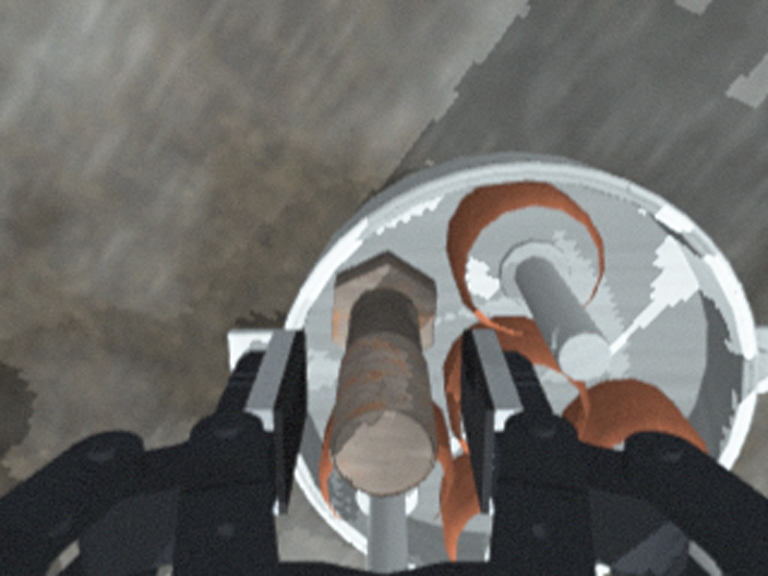

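The rusty brown bolt at (385,400) in the crop sits between the pads, so I close and lift.

```bash
python3 -m handwheel '[[0,0,0,0],[0,0,0,0],[0,0,0,0],[0,0,0,0],[0,0,0,0],[0,0,0,0],[-0.01,0,0,0],[-0.03,0,0,0],[-0.06,0,0,0],[-0.09,0,0,0],[-0.105,0,0,0],[-0.105,0,0,0],[-0.105,0,0,0]]' -1
python3 - <<'E'
from h import *
np.set_printoptions(precision=4,suppress=True)
T=tool();print(T)
save('side','a4',(230,120,430,280),4)
print(totool([.47,-.255,.05]))
E
```

```text
clock: 4.62
tcp_pos: [0.5642, -0.1329, 0.1522]
orientation: [0.63, 0.323, 0.629, -0.323]
ft_force: [-0.6, -0.7, -2.3]
gripper_width: 0.206
[[ 0.0016  0.8121  0.5836  0.5642]
 [-0.0006  0.5836 -0.8121 -0.1329]
 [-1.      0.001   0.0014  0.1522]
 [ 0.      0.      0.      1.    ]]
[ 0.1004 -0.147   0.0453]
```

View pics/a4.png

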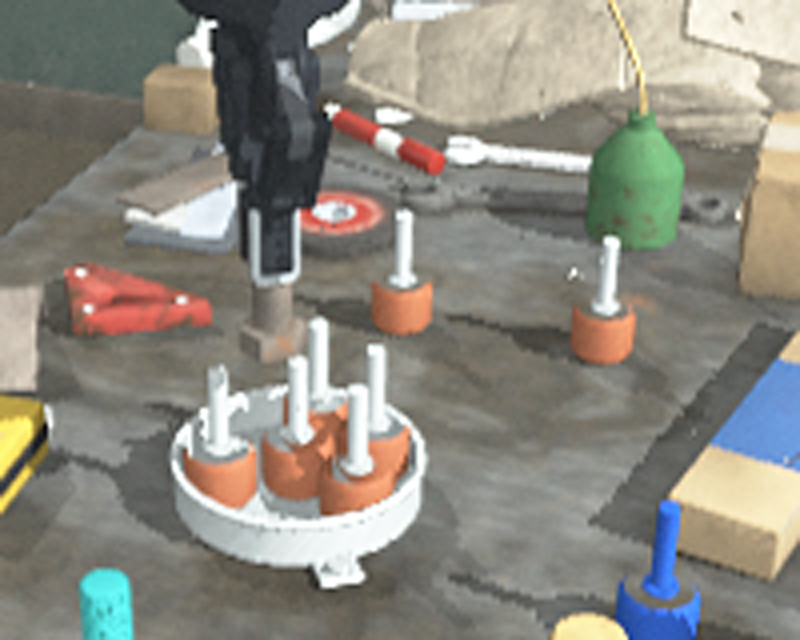

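```bash
python3 -m handwheel '[[0,-0.03,0.009,0],[0,-0.065,0.02,0],[0,-0.1,0.031,0],[0,-0.13,0.04,0],[0,-0.147,0.045,0],[0.03,-0.147,0.045,0],[0.06,-0.147,0.045,0],[0.085,-0.147,0.045,0],[0.097,-0.147,0.045,0],[0.104,-0.147,0.045,0],[0.108,-0.147,0.045,0],[0.11,-0.147,0.045,0],[0.11,-0.147,0.045,0],[0.11,-0.147,0.045,0]]'
python3 - <<'E'
from h import *
np.set_printoptions(precision=4,suppress=True)
T=tool();print(T)
E
```

```text
clock: 5.83
tcp_pos: [0.4713, -0.2552, 0.0423]
orientation: [0.63, 0.322, 0.629, -0.323]
ft_force: [-1.1, -0.2, 1.4]
gripper_width: 0.211
[[ 0.0014  0.8118  0.5839  0.4713]
 [-0.0009  0.5839 -0.8118 -0.2552]
 [-1.      0.0006  0.0015  0.0423]
 [ 0.      0.      0.      1.    ]]
```

```bash
python3 -m handwheel '[[0,0,0,0],[0,0,0,0],[0,0,0,0],[-0.01,0,0,0],[-0.03,0,0,0],[-0.06,0,0,0],[-0.09,0,0,0],[-0.1,-0.025,0.025,0],[-0.1,-0.055,0.05,0],[-0.1,-0.08,0.075,0],[-0.1,-0.091,0.0865,0],[-0.1,-0.091,0.0865,0],[-0.1,-0.091,0.0865,0],[-0.1,-0.091,0.0865,0]]' -0.15
python3 - <<'E'
from h import *
np.set_printoptions(precision=4,suppress=True)
T=tool();print(T)
save('wrist','w5')
save('side','a5',(230,120,430,280),4)
C=cam('wrist',T); print(proj(C,[[.4475,-.3785,.075]]))
E
```

```text
clock: 7.0
tcp_pos: [0.4473, -0.3773, 0.1413]
orientation: [0.629, 0.323, 0.63, -0.322]
ft_force: [-0.1, 0.9, 0.5]
gripper_width: 0.427
[[-0.0001  0.8118  0.584   0.4473]
 [ 0.0013  0.584  -0.8118 -0.3773]
 [-1.      0.0007 -0.0012  0.1413]
 [ 0.      0.      0.      1.    ]]
[[322.1497 212.6286]]
```

View pics/w5.png

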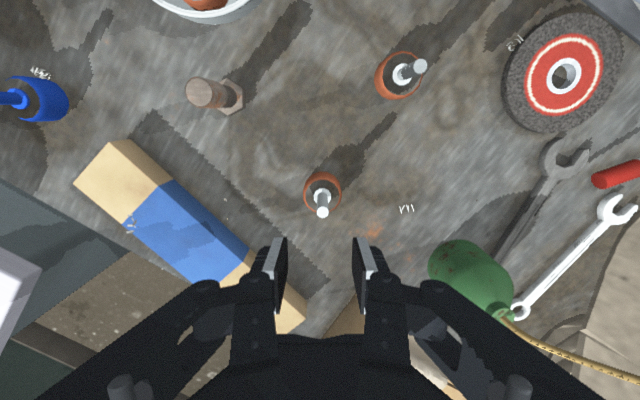

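View pics/a5.png

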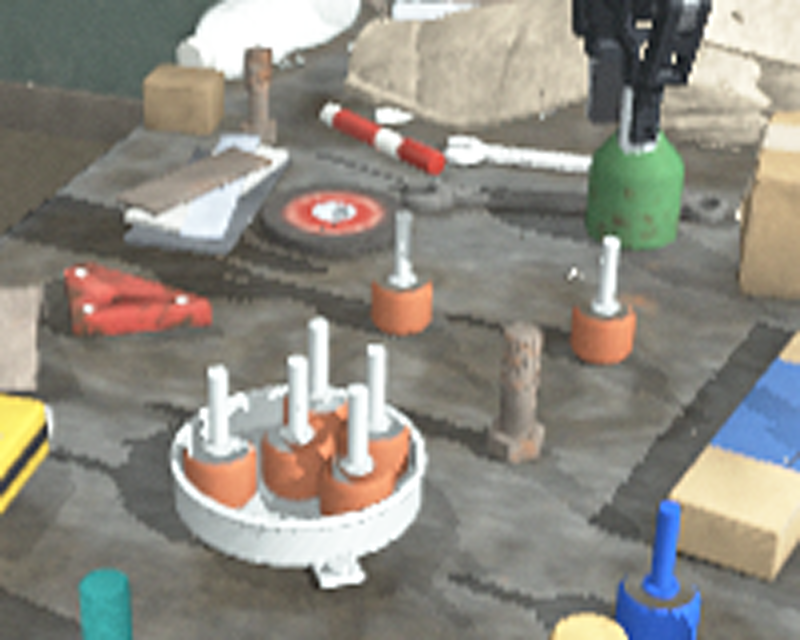

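The bolt stands on the bench at (515,400). The wheel to take next has its spindle tip at (322,212), which matches the prediction. I descend and grasp.

```bash
python3 -m handwheel '[[0.03,-0.0005,0.001,0],[0.055,-0.0005,0.001,0],[0.075,-0.0005,0.001,0],[0.09,-0.0005,0.001,0],[0.1,-0.0005,0.001,0],[0.103,-0.0005,0.001,0],[0.103,-0.0005,0.001,0],[0.103,-0.0005,0.001,0]]'
python3 -m handwheel '[[0,0,0,0],[0,0,0,0],[0,0,0,0],[0,0,0,0],[0,0,0,0],[0,0,0,0],[0,0,0,0],[-0.01,0,0,0],[-0.03,0,0,0],[-0.06,0,0,0],[-0.09,0,0,0],[-0.1,0,0,0],[-0.1,0,0,0],[-0.1,0,0,0]]' -1
python3 - <<'E'
from h import *
np.set_printoptions(precision=4,suppress=True)
T=tool();print(T)
save('wrist','w6',(160,60,480,340),2.4)
print(totool([.605,-.1917,.1]),totool([.5626,-.1333,.1]))
E
```

```text
clock: 7.77
tcp_pos: [0.4481, -0.3795, 0.0394]
orientation: [0.63, 0.322, 0.629, -0.323]
ft_force: [-0.9, -0.1, 0.5]
gripper_width: 0.429
clock: 8.93
tcp_pos: [0.4474, -0.3795, 0.138]
orientation: [0.629, 0.323, 0.629, -0.323]
ft_force: [0.6, 0.8, -1.6]
gripper_width: 0.097
[[-0.      0.8121  0.5835  0.4474]
 [-0.0001  0.5835 -0.8121 -0.3795]
 [-1.     -0.      0.0001  0.138 ]
 [ 0.      0.      0.      1.    ]]
[ 0.0365  0.2378 -0.0594] [ 0.0367  0.2374 -0.1316]
```

View pics/w6.png

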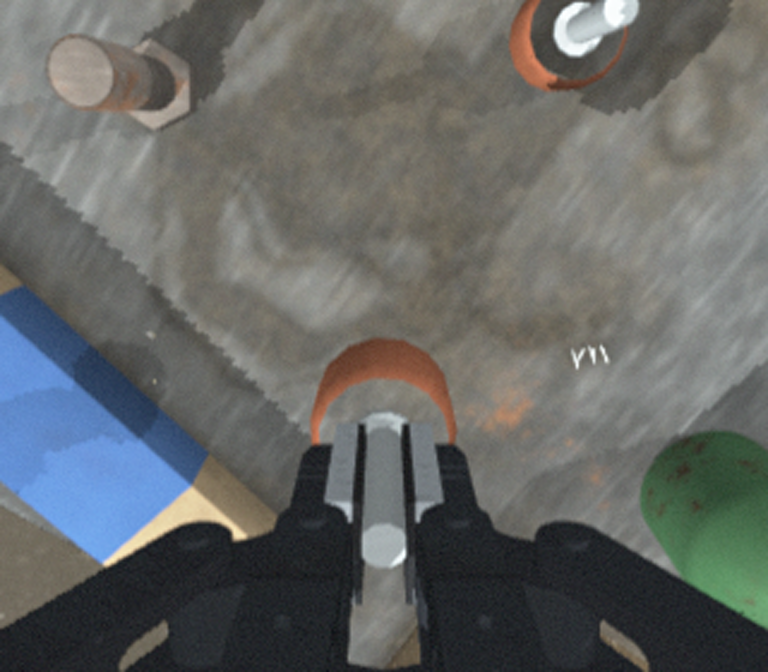

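```bash
python3 -m handwheel '[[0,0.03,-0.007,0],[0,0.065,-0.015,0],[0,0.1,-0.024,0],[0,0.135,-0.033,0],[0,0.17,-0.042,0],[0,0.2,-0.05,0],[0,0.225,-0.056,0],[0,0.238,-0.0595,0],[0,0.238,-0.0595,0],[0,0.238,-0.0595,0],[0,0.238,-0.0595,0]]'
python3 - <<'E'
from h import *
np.set_printoptions(precision=4,suppress=True)
T=tool();print(T)
save('wrist','w7',(160,60,480,340),2.4)
save('side','a7',(230,120,430,280),4)
C=cam('wrist',T); a=unproj(C,np.array([384,548])/2.4+[160,60]-.4,T[2,3]+.036)[0]; print('held spindle top in tool',totool(a,T))
# reproject known in-pot spindle tops
print((proj(C,[[.6002,-.1514,.08],[.5702,-.2154,.08],[.5665,-.175,.08]])-[160,60])*2.4)
E
```

```text
clock: 9.9
tcp_pos: [0.6046, -0.1931, 0.137]
orientation: [0.628, 0.323, 0.63, -0.323]
ft_force: [0.4, -0.2, -0.9]
gripper_width: 0.097
[[-0.0028  0.8127  0.5827  0.6046]
 [ 0.0001  0.5827 -0.8127 -0.1931]
 [-1.     -0.0022 -0.0017  0.137 ]
 [ 0.      0.      0.      1.    ]]
held spindle top in tool [-0.036   0.0016 -0.0009]
[[268.2969 311.5041]
 [380.2061 488.0642]
 [273.2981 432.507 ]]
```

View pics/w7.png

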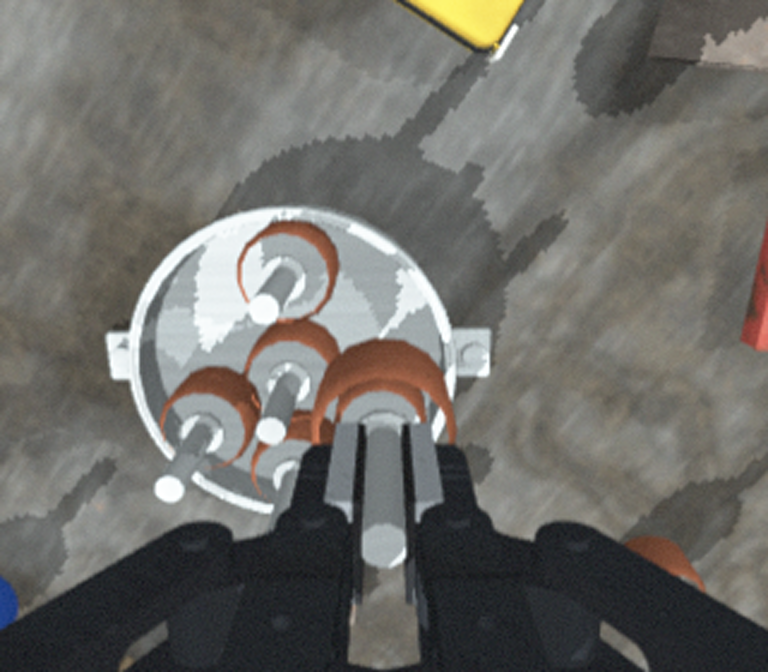

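View pics/a7.png

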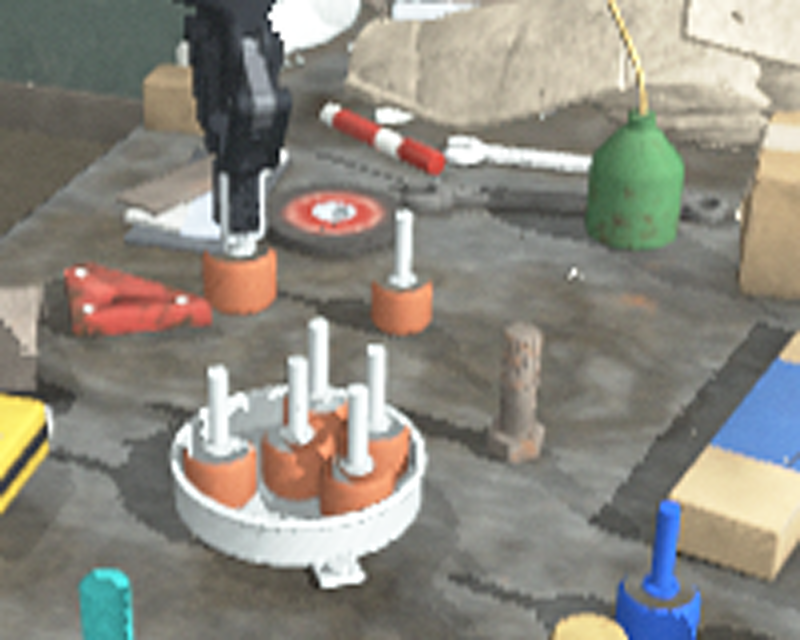

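```bash
python3 - <<'E'
from h import *
T=tool(); C=cam('wrist',T)
im=cv2.imread('pics/w7.png')
t=np.linspace(0,2*np.pi,200)
def circ(c,r,z,col):
    p=(proj(C,np.c_[c[0]+r*np.cos(t),c[1]+r*np.sin(t),0*t+z])-[160,60])*2.4+1.2
    cv2.polylines(im,[np.int32(p*8)],True,col,1,cv2.LINE_AA,3)
circ((.568,-.174),.0655,.026,(0,255,0))
for c in((.6002,-.1514),(.5665,-.175),(.5285,-.158)): circ(c,.019,.028,(255,255,0)); circ(c,.005,.08,(255,0,255))
circ((.605,-.1917),.0165,.035,(255,0,0))
cv2.imwrite('pics/w7o.png',im[180:600,60:560])
E
```

```text
(no output)
```

View pics/w7o.png

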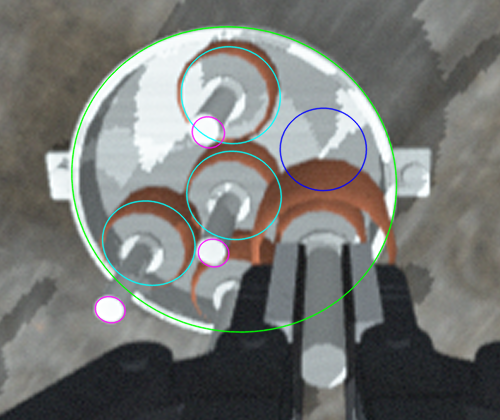

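```bash
python3 -m handwheel '[[0.02,0,0,0],[0.04,0,0,0],[0.055,0,0,0],[0.062,0,0,0],[0.068,0,0,0],[0.074,0,0,0],[0.08,0,0,0],[0.08,0,0,0],[0.08,0,0,0]]'
python3 - <<'E'
from h import *
np.set_printoptions(precision=4,suppress=True)
T=tool();print(T,arm.read_state()['ft_force'])
save('wrist','w8',(160,60,480,340),2.4)
save('side','a8',(230,160,360,280),5)
E
```

```text
clock: 10.75
tcp_pos: [0.605, -0.192, 0.0583]
orientation: [0.628, 0.323, 0.63, -0.323]
ft_force: [-3.1, 0.5, -0.6]
gripper_width: 0.094
[[-0.0018  0.8122  0.5834  0.605 ]
 [ 0.0008  0.5834 -0.8122 -0.192 ]
 [-1.     -0.001  -0.0017  0.0583]
 [ 0.      0.      0.      1.    ]] [-3.0739  0.5134 -0.6198]
```

View pics/w8.png

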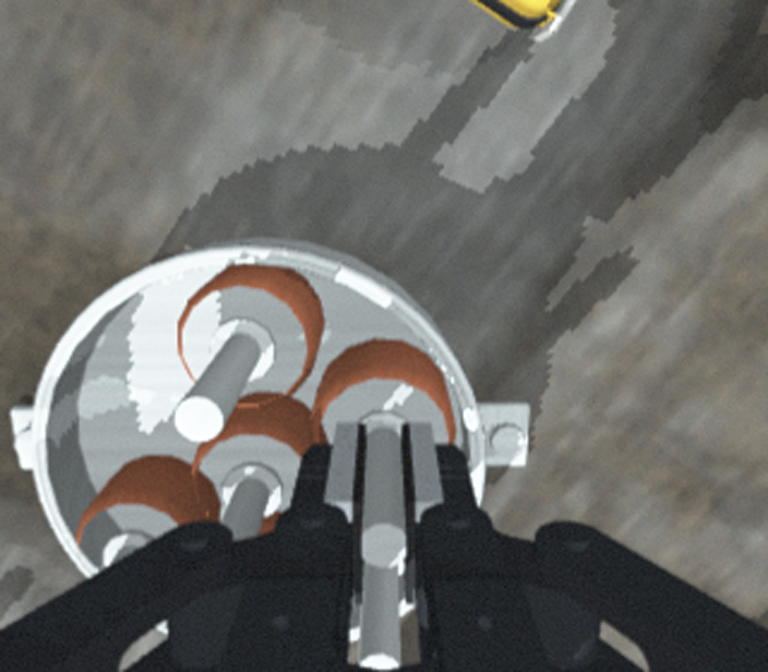

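View pics/a8.png

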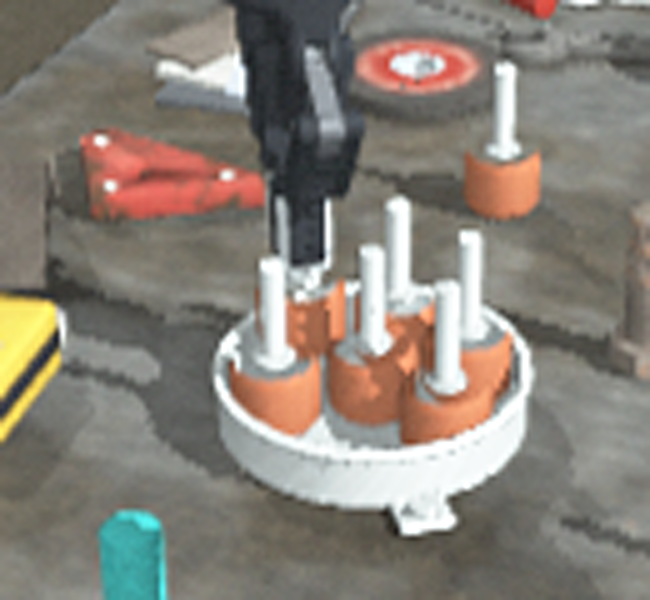

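```bash
python3 -m handwheel '[[0.002,-0.0004,-0.001,0],[0.005,-0.0004,-0.001,0],[0.008,-0.0004,-0.001,0],[0.011,-0.0004,-0.001,0],[0.014,-0.0004,-0.001,0],[0.015,-0.0004,-0.001,0],[0.016,-0.0004,-0.001,0],[0.016,-0.0004,-0.001,0]]'
python3 - <<'E'
from h import *
np.set_printoptions(precision=4,suppress=True)
T=tool();print(T[:3,3],arm.read_state()['ft_force'])
save('wrist','w9',(160,60,480,340),2.4)
E
```

```text
clock: 11.52
tcp_pos: [0.6051, -0.1915, 0.0449]
orientation: [0.63, 0.323, 0.629, -0.323]
ft_force: [-6.6, 3.2, 10.8]
gripper_width: 0.094
[ 0.6051 -0.1915  0.0449] [-6.6152  3.1767 10.8259]
```

View pics/w9.png

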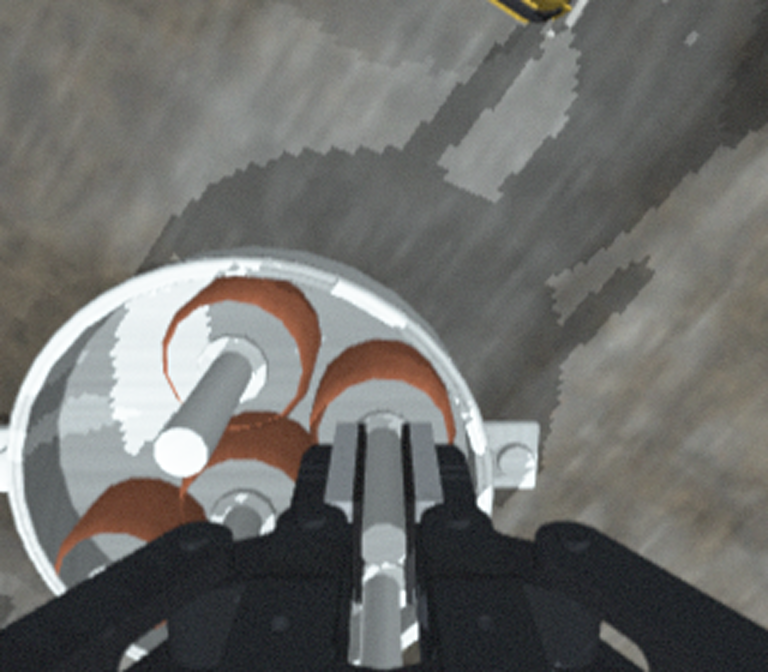

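```bash
python3 -m handwheel '[[0,-0.0008,-0.0013,0],[0,-0.0012,-0.002,0],[0,-0.0012,-0.002,0],[0,-0.0012,-0.002,0]]'

```

```text
clock: 11.9
tcp_pos: [0.6048, -0.1915, 0.0449]
orientation: [0.631, 0.323, 0.627, -0.322]
ft_force: [-4.0, 1.7, 7.5]
gripper_width: 0.098
```

```bash
python3 -m handwheel '[[0,-0.001,-0.001,0],[0,-0.001,-0.001,0],[0,-0.001,-0.001,0],[0,-0.001,-0.001,0],[-0.01,-0.001,-0.001,0],[-0.03,-0.001,-0.001,0],[-0.06,-0.001,-0.001,0],[-0.09,-0.001,-0.001,0],[-0.1,-0.001,-0.001,0],[-0.1,-0.03,0,0],[-0.1,-0.06,0,0],[-0.1,-0.06,0,0],[-0.1,-0.06,0,0]]' -0.45
python3 - <<'E'
from h import *
np.set_printoptions(precision=4,suppress=True)
T=tool();print(T[:3,3])
save('wrist','w10',(160,0,480,240),2.4)
save('side','a10',(230,160,360,280),5)
E
```

```text
clock: 12.98
tcp_pos: [0.5534, -0.2265, 0.1425]
orientation: [0.629, 0.323, 0.629, -0.323]
ft_force: [0.2, 0.1, -0.2]
gripper_width: 0.27
[ 0.5534 -0.2265  0.1425]
```

View pics/w10.png

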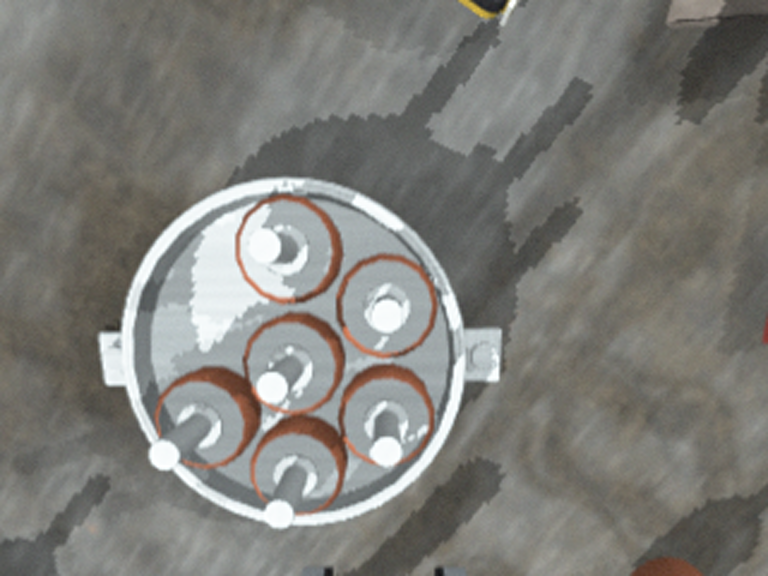

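View pics/a10.png

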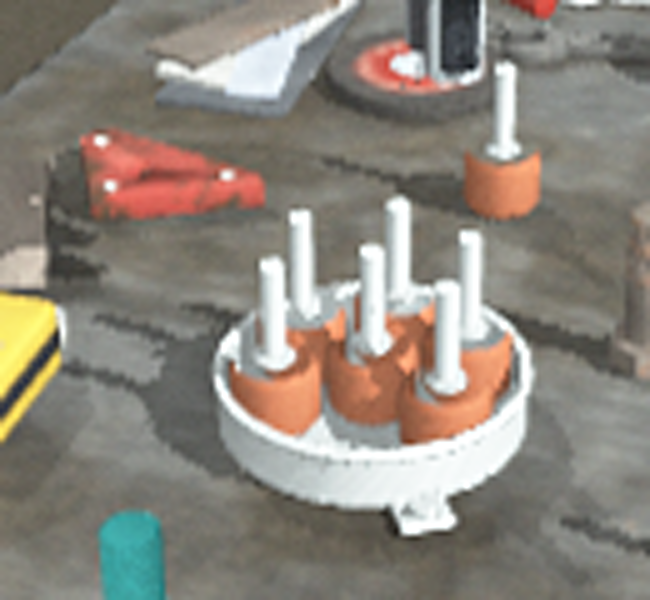

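```bash
python3 - <<'E'
from h import *
np.set_printoptions(precision=4,suppress=True)
T=tool();C=cam('wrist',T)
P={}
for n,p in dict(A=(264,245),X=(387,314),C=(386,451),B=(272,387),D=(165,455),E=(280,514)).items():
    P[n]=unproj(C,np.array(p)/2.4+[160,0]-.4,.08)[0][:2]; print(n,P[n])
im=cv2.imread('pics/w10.png')
t=np.linspace(0,2*np.pi,200)
def circ(c,r,z,col):
    p=(proj(C,np.c_[c[0]+r*np.cos(t),c[1]+r*np.sin(t),0*t+z])-[160,0])*2.4+1
    cv2.polylines(im,[np.int32(p*8)],True,col,1,cv2.LINE_AA,3)
circ((.568,-.174),.0655,.026,(0,255,0))
for n in P: circ(P[n],.019,.020,(255,255,0))
cv2.imwrite('pics/w10o.png',im)
c=np.array([.568,-.174])
Y=c+.0405*np.array([np.cos(np.radians(97.5)),np.sin(np.radians(97.5))])
for n in P: print(n,np.linalg.norm(P[n]-c),np.linalg.norm(P[n]-Y))
print('W6 from tool',totool([.572,-.3715,.038],T))
E
```

```text
A [ 0.6011 -0.1484]
X [ 0.6061 -0.1886]
C [ 0.5717 -0.213 ]
B [ 0.5678 -0.1727]
D [ 0.5297 -0.1569]
E [ 0.5343 -0.1974]
A 0.04189442966263115 0.041060964720650614
X 0.040834687090647005 0.06988509116346414
C 0.039217571863872376 0.07970401019614472
B 0.0013648077747309539 0.03913712087623787
D 0.041922297797231174 0.04024118316895463
E 0.04104741459788995 0.06962218880727507
W6 from tool [ 0.1043 -0.071   0.1286]
```

View pics/w10o.png

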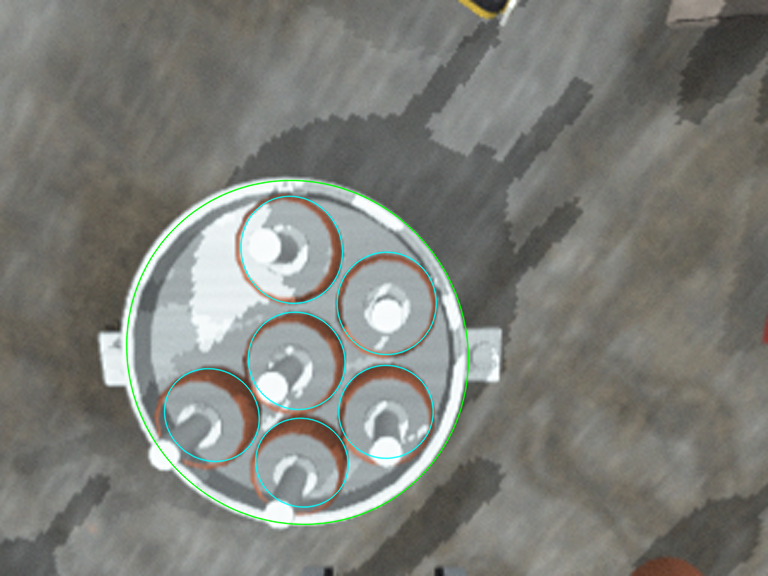

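```bash
python3 -m handwheel '[[0,-0.018,0.032,0],[0,-0.036,0.064,0],[0,-0.054,0.096,0],[0,-0.071,0.1285,0],[0,-0.071,0.1285,0],[0,-0.071,0.1285,0],[0,-0.071,0.1285,0]]' -0.15
python3 - <<'E'
from h import *
np.set_printoptions(precision=4,suppress=True)
T=tool();print(T)
save('wrist','w11',(160,60,480,340),2.4)
C=cam('wrist',T); print((proj(C,[[.572,-.3715,.075]])-[160,60])*2.4, totool([.572,-.3715,.038],T))
E
```

```text
clock: 13.67
tcp_pos: [0.572, -0.3708, 0.1415]
orientation: [0.629, 0.323, 0.63, -0.322]
ft_force: [0.4, -0.9, -0.5]
gripper_width: 0.423
[[-0.0005  0.8117  0.5841  0.572 ]
 [ 0.0014  0.5841 -0.8117 -0.3708]
 [-1.      0.0004 -0.0015  0.1415]
 [ 0.      0.      0.      1.    ]]
[[387.6874 365.8077]] [ 0.1035 -0.0005  0.0007]
```

View pics/w11.png

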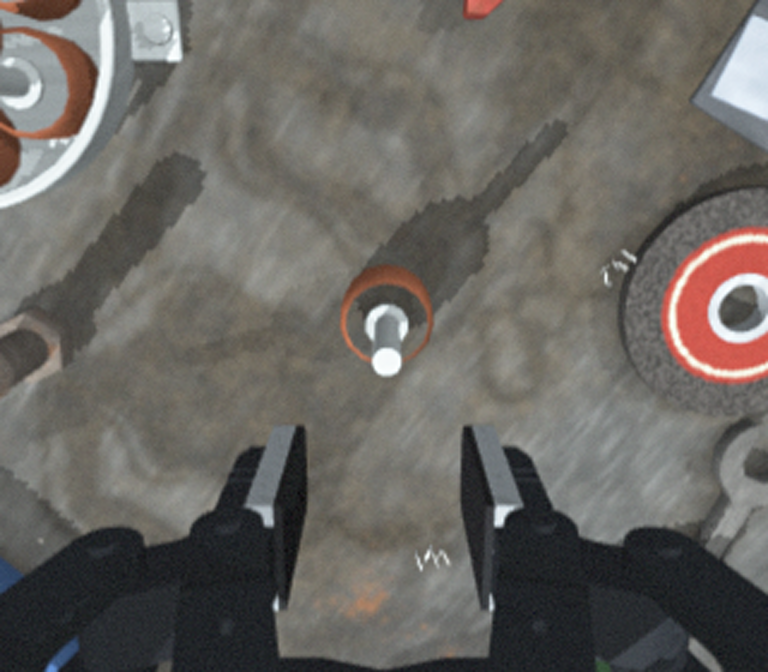

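```bash
python3 -m handwheel '[[0.03,0.001,0.0005,0],[0.055,0.001,0.0005,0],[0.075,0.001,0.0005,0],[0.09,0.001,0.0005,0],[0.1,0.001,0.0005,0],[0.104,0.001,0.0005,0],[0.104,0.001,0.0005,0],[0.104,0.001,0.0005,0],[0.104,0.001,0.0005,0]]'
python3 -m handwheel '[[0,0,0,0],[0,0,0,0],[0,0,0,0],[0,0,0,0],[0,0,0,0],[0,0,0,0],[0,0,0,0],[-0.01,0,0,0],[-0.03,0,0,0],[-0.06,0,0,0],[-0.09,0,0,0],[-0.1,0,0,0],[-0.1,0,0,0],[-0.1,0,0,0]]' -1
python3 - <<'E'
from h import *
np.set_printoptions(precision=4,suppress=True)
T=tool();print(T)
save('wrist','w12',(160,60,480,340),2.4)
print(totool([.5623,-.134,.1]))
E
```

```text
clock: 14.47
tcp_pos: [0.5737, -0.3718, 0.0404]
orientation: [0.63, 0.322, 0.628, -0.323]
ft_force: [0.4, -0.0, 0.0]
gripper_width: 0.427
clock: 15.63
tcp_pos: [0.5726, -0.3714, 0.1379]
orientation: [0.629, 0.323, 0.629, -0.323]
ft_force: [-0.7, 0.6, -1.4]
gripper_width: 0.098
[[-0.      0.812   0.5836  0.5726]
 [ 0.      0.5836 -0.812  -0.3714]
 [-1.      0.     -0.      0.1379]
 [ 0.      0.      0.      1.    ]]
[ 0.0366  0.1305 -0.1977]
```

View pics/w12.png

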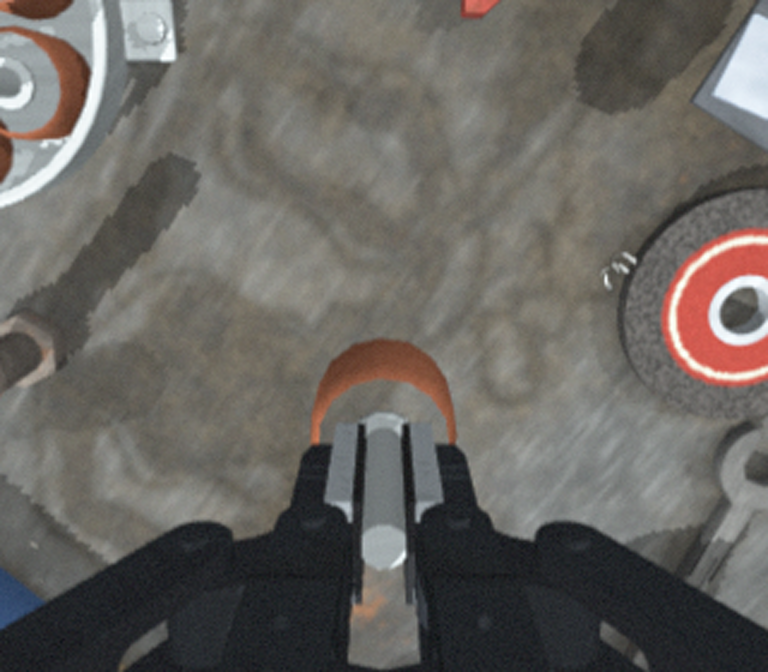

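```bash
python3 -m handwheel '[[0,0.016,-0.024,0],[0,0.035,-0.053,0],[0,0.054,-0.082,0],[0,0.073,-0.111,0],[0,0.092,-0.14,0],[0,0.111,-0.168,0],[0,0.124,-0.188,0],[0,0.13,-0.1975,0],[0,0.13,-0.1975,0],[0,0.13,-0.1975,0],[0,0.13,-0.1975,0],[0,0.13,-0.1975,0]]'
python3 - <<'E'
from h import *
np.set_printoptions(precision=4,suppress=True)
T=tool();print(T)
save('wrist','w13',(160,60,480,340),2.4)
C=cam('wrist',T);
im=cv2.imread('pics/w13.png')
t=np.linspace(0,2*np.pi,200)
def circ(c,r,z,col):
    p=(proj(C,np.c_[c[0]+r*np.cos(t),c[1]+r*np.sin(t),0*t+z])-[160,60])*2.4+1
    cv2.polylines(im,[np.int32(p*8)],True,col,1,cv2.LINE_AA,3)
circ((.568,-.174),.0655,.026,(0,255,0))
circ((.6002,-.1514),.019,.028,(255,255,0));circ((.6002,-.1514),.005,.08,(255,255,0))
circ((.5285,-.158),.019,.028,(255,255,0))
circ((.5623,-.134),.019,.020,(255,0,0))
cv2.imwrite('pics/w13o.png',im)
E
```

```text
clock: 16.68
tcp_pos: [0.5628, -0.1367, 0.1377]
orientation: [0.629, 0.323, 0.629, -0.324]
ft_force: [-0.6, -0.1, -0.5]
gripper_width: 0.096
[[-0.0007  0.8132  0.5819  0.5628]
 [-0.0004  0.5819 -0.8132 -0.1367]
 [-1.     -0.0008 -0.0001  0.1377]
 [ 0.      0.      0.      1.    ]]
```

View pics/w13o.png

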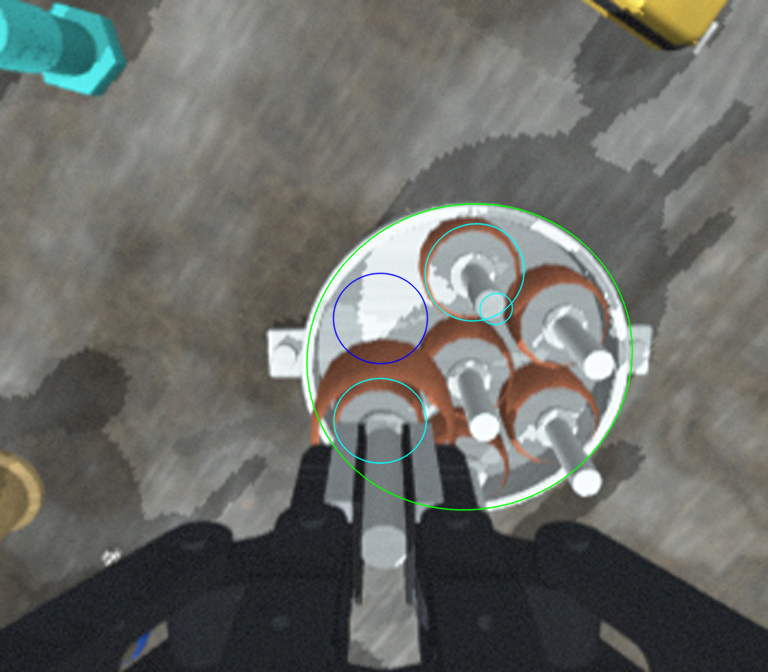

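```bash
python3 -m handwheel '[[0.01,-0.0003,-0.001,0],[0.03,-0.0003,-0.001,0],[0.047,-0.0003,-0.001,0],[0.058,-0.0003,-0.001,0],[0.065,-0.0003,-0.001,0],[0.07,-0.0003,-0.001,0],[0.075,-0.0003,-0.001,0],[0.075,-0.0003,-0.001,0],[0.075,-0.0003,-0.001,0]]'
python3 - <<'E'
from h import *
np.set_printoptions(precision=4,suppress=True)
T=tool();print(T[:3,3],arm.read_state()['ft_force'])
save('wrist','w14',(160,60,480,340),2.4)
save('side','a14',(230,160,360,280),5)
E
```

```text
clock: 17.48
tcp_pos: [0.5624, -0.1346, 0.0637]
orientation: [0.629, 0.323, 0.629, -0.323]
ft_force: [0.7, -0.1, -1.1]
gripper_width: 0.096
[ 0.5624 -0.1346  0.0637] [ 0.6774 -0.1242 -1.1456]
```

View pics/w14.png

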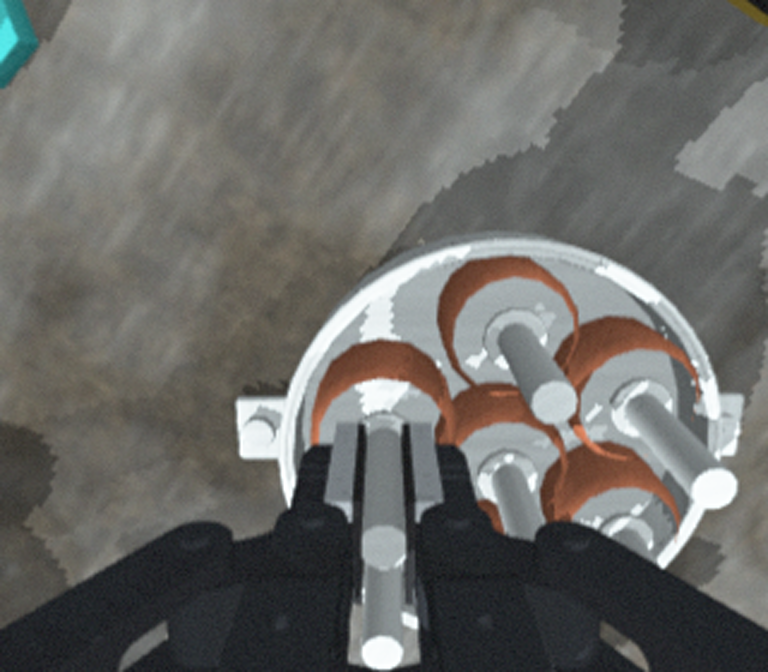

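View pics/a14.png

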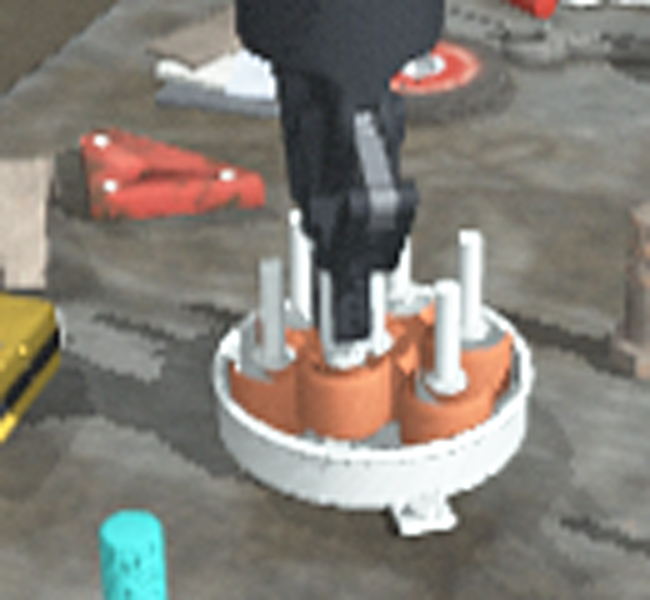

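```bash
python3 -m handwheel '[[0.003,0,0,0],[0.006,0,0,0],[0.009,0,0,0],[0.012,0,0,0],[0.015,0,0,0],[0.018,0,0,0],[0.019,0,0,0],[0.02,0,0,0],[0.02,0,0,0],[0.02,0,0,0]]'
python3 - <<'E'
from h import *
save('side','a15',(230,160,360,280),5)
E
```

```text
clock: 18.42
tcp_pos: [0.5621, -0.1344, 0.0447]
orientation: [0.629, 0.323, 0.629, -0.323]
ft_force: [-2.0, 1.0, 5.1]
gripper_width: 0.099
```

View pics/a15.png

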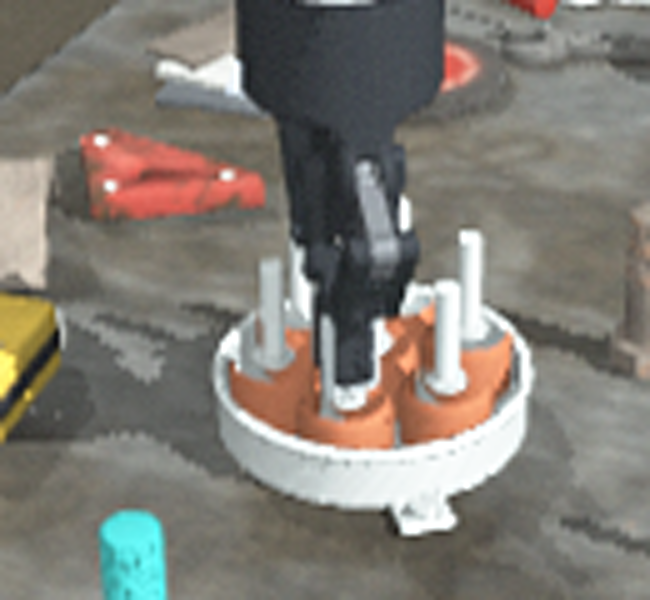

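It is on the floor: the force is 5 N upward at the same height as the other wheel. I release and retreat.

```bash
python3 -m handwheel '[[0,0,0,0],[0,0,0,0],[0,0,0,0],[0,0,0,0],[-0.01,0,0,0],[-0.03,0,0,0],[-0.06,0,0,0],[-0.09,0,0,0],[-0.12,0,0,0],[-0.14,-0.03,0,0],[-0.14,-0.06,0.02,0],[-0.14,-0.06,0.03,0],[-0.14,-0.06,0.03,0],[-0.14,-0.06,0.03,0],[-0.14,-0.06,0.03,0]]' -0.45
python3 - <<'E'
from h import *
np.set_printoptions(precision=4,suppress=True)
T=tool();print(T[:3,3],arm.read_state()['ft_force'])
save('wrist','w16',(160,0,480,240),2.4)
save('side','a16',(230,140,390,280),4.5)
E
```

```text
clock: 19.72
tcp_pos: [0.5307, -0.193, 0.1827]
orientation: [0.629, 0.323, 0.63, -0.322]
ft_force: [-0.3, 0.4, 0.1]
gripper_width: 0.274
[ 0.5307 -0.193   0.1827] [-0.3428  0.4166  0.1455]
```

View pics/w16.png

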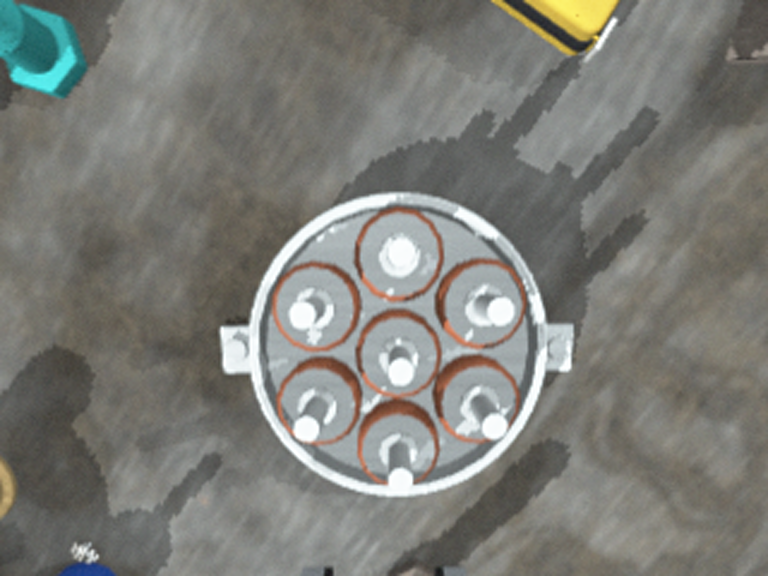

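View pics/a16.png

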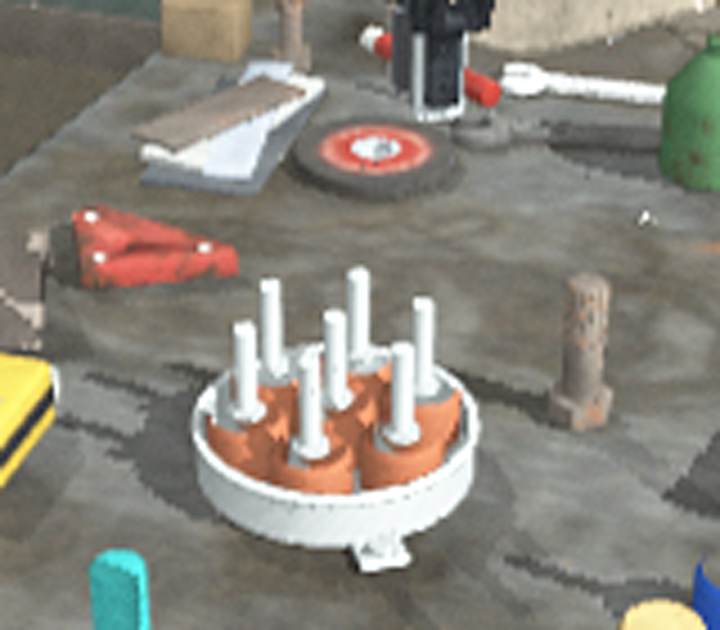

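The pot at (398,342) now holds seven upright wheels, one in the middle and six round it, and the bolt stands clear. I'll do one numeric check, then hand in.

```bash
python3 - <<'E'
from h import *
np.set_printoptions(precision=4,suppress=True)
C=cam('wrist'); pot=unproj(C,np.array([398,342])/2.4+[160,0]-.4,.026)[0]
for p in((400,250),(303,313),(501,311),(400,369),(307,427),(494,427),(400,481)):
    w=unproj(C,np.array(p)/2.4+[160,0]-.4,.08)[0]; print(w[:2],np.hypot(*(w-pot)[:2]))
S=cam('side'); b=unproj(S,np.array([589,285])/4.5+[230,140]-.4,.074)[0]; print('bolt',b,np.hypot(*(b-pot)[:2]))
arm.job_done()
E
```

```text
[ 0.6003 -0.1481] 0.03702634987295516
[ 0.5629 -0.1326] 0.038358115125692135
[ 0.6047 -0.1894] 0.03915810234782643
[ 0.5671 -0.1724] 0.0041409749496415516
[ 0.5292 -0.1569] 0.04347002644430311
[ 0.5702 -0.2138] 0.043577552993009035
[ 0.5324 -0.1977] 0.04705494512163054
bolt [ 0.4685 -0.2531  0.074 ] 0.13152581505020886
the job is handed in; nothing more can be done
```

I lifted the rusty bolt out of the pot and stood it on the bench about 13 cm from the pot's axis. I then set the two bench wheels into the empty place and the bolt's old place, so all seven wheels are now in the pot. The job was handed in soon after the 20 s mark on the robot's clock, and no verdict was reported.

- **Wheels:** The last wrist and side pictures show seven wheels upright, one in the middle and six round it. The ring wheels measured 37 to 47 mm from the pot axis, against the 48 mm limit.
- **Accuracy of those distances:** The middle wheel measured 4 mm off the axis, and the ring looks shifted the same way. I take that as error in my reading of the rim centre, because the bore itself keeps the axes within about 43 mm. The 47 mm reading is still close to the limit.
- **Heights:** I did not measure these separately. Both wheels bottomed out at the same tool height (about 45 mm), pressing up with 11 N and 5 N.
- **First wheel:** On the way down it also met a sideways force of about 7 N, probably from brushing the pot wall. It came to rest level and upright with the others.
- **Other things on the bench:** I did not touch the brass fitting, tape measure, welding magnet or the look-alikes. I did not measure their positions again at the end.

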